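Slide the loaded soldering board home in the corner of the hearth

ROBOT

A 7-joint arm with a two-finger parallel gripper is mounted at the origin on the work surface. World frame = base frame: x ahead of the robot, y to its left, z up, the work surface at z = 0. Lengths are in m, angles in rad, forces in N, time in s.
With the tool pointing down it reaches from about 0.35 to 0.9 m from the base axis. Payload 8.1 kg.
Tool frame: the origin (TCP) lies at the very end of the fingers, on their centre line; the grasp point (between the pads) lies 19 mm behind it; z points along the fingers, y is the line along which they close (so a half turn about z gives the same grasp; the last joint's range is limited). The gripper opens to 85 mm and grips with 20 to 120 N. Pads are 22 mm wide; open, the fingers measure 114 mm over their backs; the gripper's body (76 mm by 85 mm) begins 54 mm behind the grasp point. The pads swing forward as they close: fully open they stand 13 mm farther back than shut.
Start: joints at [1.084, 0.434, 0.025, 1.573, -0.012, 1.134, -0.075], TCP at [0.234, -0.58, 0.231] pointing down, gripper open.
Joint ranges: [-2.62, 2.62], [-0.44, 2.09], [-1.27, 1.32], [0.08, 2.57], [-1.32, 4.46], [0.12, 2], [-2.74, 2.74]. Speed limits (rad/s): [2.22, 2.22, 3.01, 3.01, 3.14, 3.14, 3.14].

INTERFACE

Orientations are given as a rotation vector (axis times angle).
In Python, from cell import env gives the robot as it stands. Calls block until the motion is done:
- env.move_to(position, orientation): joint-space move of the TCP to a pose.
- env.move_straight(position, ori=None, v=0.15): straight line of the TCP; ori=None keeps the orientation; v is the mean speed in m/s.
- env.move_joints(angles): joint-space move.
- env.move_gripper(opening, newtons=None): opening from 0.0 (shut) to 1.0 (fully open); newtons is the grip in N (None keeps the last); returns when the fingers have stopped.
- env.pause(seconds).
- env.solve_ik(position, orientation): joint angles nearest the present ones, or None.
- env.sense(): the state.
- env.snapshot(name): name is "side" or "top"; returns the picture (400x640x3 uint8, red, green, blue); there is no depth.
- env.camera_model(name): a dict with "mtx" (3x3 intrinsics, pixels), "world_from_camera" (4x4, takes a point from camera to world coordinates). Camera axes: x right, y down, z forward; pixel columns grow to the right and rows downward; lengths in m; the calibration is good to about 2 mm. A picture is of the moment at which its call begins. camera_model takes no time and is no camera call.
A pose or a line that the arm cannot do raises env.IKError and nothing moves.
- env.hand_in(): hands the job in; it is judged then, once.
The state is a dict: "clock": time; "joints": joint angles; "joint_vel": joint speeds; "joint_torque": joint torques, N m; "position": TCP position; "ee_rot": TCP orientation; "force": force on the tool from outside, world axes, zero at the start; "ft_torque": the same for the moment, N m; "finger_gap": opening from 0.0 (shut) to 1.0 (fully open); "finger_force": force on a finger pad.
Only numpy, scipy, OpenCV 4.12 (cv2) and the standard library are available. Lean on these libraries where they do the work, as an engineer would, in place of code of your own. Each camera call takes 0.05 s, during which the arm holds its last target. There are 200 camera calls.

TASK

Push the cream soldering board that carries the dome and the ring along the bench into the corner of the firebrick hearth, until its long back edge lies flat against the back bricks and its end lies flat against the side brick, which stands at the left or the right end. Slide it gently with the fingers and never lift or tip it: the dome and the ring must ride along where they lie, untouched, and everything else on the bench stays where it is.

Things in the scene. Friction and masses are not known exactly. Their poses are not given: they have to be found in the camera images.
- board: The soldering board to push: cream ceramic slab with light-brown scorch spots, carrying dome and ring. 140 (its y) x 100 (its x) x 25 mm high, on 8 mm corner feet: its sides are solid 8 to 25 mm above the bench. 0.3 to 0.6 kg, loose; slides on the steel at a few N. Origin: centre of underside; +x its back long edge, turned to the back bricks but up to 0.35 rad askew; +y left, z up.
- board_back_left (a point): Back left corner of the board (x +50, y +70 mm in its frame), at mid-height of its side, 16.5 mm up.
- board_back_right (a point): Back right corner of the board (x +50, y -70 mm), 16.5 mm up.
- board_front_left (a point): Front left corner of the board, front meaning nearest the robot (x -50, y +70 mm), 16.5 mm up.
- board_front_right (a point): Front right corner of the board (x -50, y -70 mm), 16.5 mm up.
- dome: The work: a solid silver-grey dome, 44 mm across, 19.5 mm high, lying loose, flat side down, on the left half of the board; not to be touched. Origin at the centre of its underside.
- ring: The work: a plain brass ring, 36 mm across, 30 mm bore, 10 mm high, lying loose and flat on the right half of the board; not to be touched. Origin at the centre of its underside.
- dome_seat (a point): Point on the board's top where the dome was laid (x +4, y +26 mm in the board's frame, 25 mm up).
- ring_seat (a point): Point on the board's top where the ring was laid (x -4, y -30 mm in the board's frame, 25 mm up).
- hearth: The back bricks of the hearth: a fixed row of tan firebricks, 575 mm long (its y), 114 mm deep, 64 mm high. Origin on the bench at the middle of the row's front face, which looks to the robot: the bricks fill x 0 to 114, y -287.5 to 287.5 mm of its frame. +x points away from the robot, within 0.2 rad of world x; +y left.
- cheek: The side brick: one fixed tan firebrick, 230 (its x) x 114 (its y) x 64 mm high, lying in front of one end of the back bricks, square to them (same yaw), at the left (+y) end in some starts, the right in others. Origin: centre of underside, 115.5 mm before the back bricks' face, 230.5 mm aside of their middle; its inner side face is 173.5 mm from their middle.
- dish: Bystander: white porcelain flux dish, 68 mm across, 18 mm high, loose, in front of the open end of the back bricks (the end without the side brick). Origin at the centre of its underside.
- tongs: Bystander: steel crucible tongs lying flat, 230 mm long (their x), 85 mm wide, 7 mm high, loose, off the left end of the hearth. Origin under their middle.
- lighter: Bystander: yellow-green pocket lighter lying flat, 80 x 24 x 13 mm, loose, off the right end of the hearth. Origin under its middle.
- jar: Bystander: white flux jar with a green label, 84 mm across, 92 mm high, loose, on the right, between the robot and the right end of the hearth. Origin at the centre of its underside.
Things that resemble listed ones, but are neither listed nor needed, are in the scene too. Several things look just like the board: the one meant starts farthest to the robot's right.

How it is judged:
At the end, for the whole second after the job is handed in: Both back corners of the board are within 4 mm of the back bricks' face and both corners of its end are within 4 mm of the side brick's inner face; the board lies flat on the bench, at rest; the dome and the ring lie at rest on it, each within 12 mm of where it was laid (x of each of board_back_left, board_back_right in the frame of hearth above -0.004 m and ((y of each of board_back_left, board_front_left in the frame of cheek above -0.061 m and y of board in the frame of cheek below 0 m) or (y of each of board_back_right, board_front_right in the frame of cheek below 0.061 m and y of board in the frame of cheek above 0 m)) and height (world z) of board below 0.004 m and angle between board's own z axis and vertical below 0.04 rad and linear speed of each of board, dome, ring below 0.01 m/s and distance between dome and dome_seat below 0.012 m and distance between ring and ring_seat below 0.012 m); the robot touches nothing.
It fails at once if the board is lifted (over 8 mm) or tipped (over 5 degrees) (height (world z) of board above 0.008 m or angle between board's own z axis and vertical above 0.087 rad).
It fails at once if the dome or the ring is touched by the robot (contact force between any of the fingers, the arm and dome above 0.2 N or contact force between any of the fingers, the arm and ring above 0.2 N).
It fails at once if the dome or the ring slides over 20 mm from its place on the board (distance between dome and dome_seat above 0.02 m or distance between ring and ring_seat above 0.02 m).
It fails at once if a bystander is moved by more than 20 mm (distance of any of dish, tongs, lighter, jar from where it was at the start of the episode above 0.02 m).
It also fails if it takes over 64 s, if anything falls off the work surface, if the arm or the gripper's body presses on something with over 40 N, if the wrist force passes 120 N, or if a joint passes its speed limit or range.

## Working session

There is one attempt and no reset: what is moved stays moved. The work goes in short steps, each a Python script; the robot and the scene stay as the last script left them, time stands still between calls to the robot, and variables do not carry over. Pictures are saved under pics/ and viewed, at most 10 in all, crops included, and the job is handed in when it is done.

```bash
ls; mkdir -p pics
python3 - <<'E'
from cell import env
import cv2
for n in("top","side"):
    cv2.imwrite(f"pics/{n}0.png",env.snapshot(n)[:,:,::-1]); print(n,env.camera_model(n))
s=env.sense();print(s['clock'],s['position'],s['ee_rot'],s['force'])
E
```

```text
pics
top {'mtx': array([[493.24070295,   0.        , 325.19960654],
       [  0.        , 493.24070295, 199.86910241],
       [  0.        ,   0.        ,   1.        ]]), 'world_from_camera': array([[ 0.00840882, -0.99630461,  0.08547762,  0.28968019],
       [-0.99990598, -0.00930348, -0.01007372,  0.01672159],
       [ 0.01083174, -0.08538488, -0.99628916,  1.73282532],
       [ 0.        ,  0.        ,  0.        ,  1.        ]])}
side {'mtx': array([[423.34754531,   0.        , 318.31049234],
       [  0.        , 423.34754531, 205.04705729],
       [  0.        ,   0.        ,   1.        ]]), 'world_from_camera': array([[-0.97178369, -0.16733385,  0.16624033,  0.25891601],
       [-0.23537713,  0.73366616, -0.63744143,  0.70317032],
       [-0.01529938, -0.65858435, -0.75235137,  0.89082611],
       [ 0.        ,  0.        ,  0.        ,  1.        ]])}
0.1 [ 0.2338059  -0.57911462  0.23059928] [-3.08258042e+00 -5.98814614e-01  6.15518701e-04] [-0.04336261  0.34498577  0.54834803]
```

View pics/top0.png

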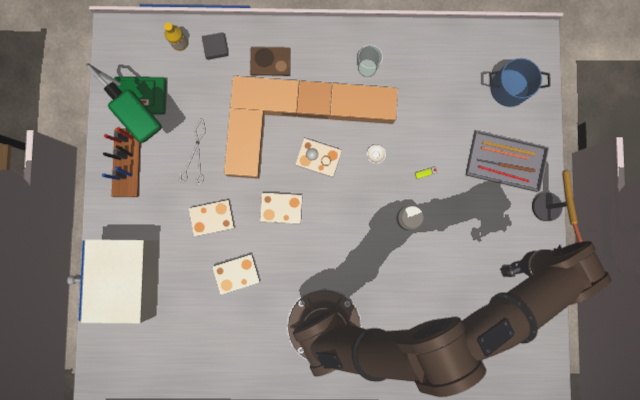

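View pics/side0.png

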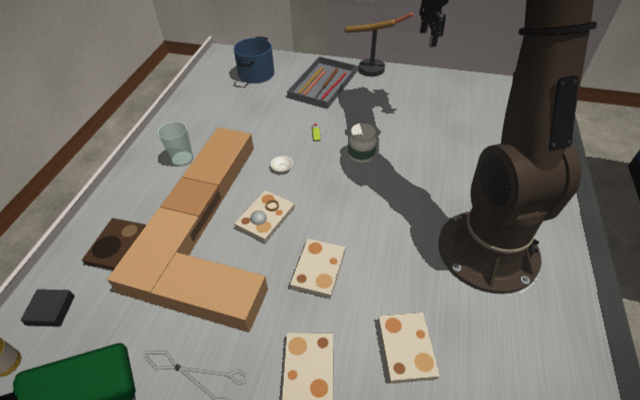

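The board candidates in the top view are at px (318,157), (281,208), (212,217) and (236,274). The one at (318,157) is farthest right and is the only one carrying a dome and a ring. The side brick is at the left end. I'll enlarge that area to confirm.

Run:
```python
import cv2
a=cv2.imread('pics/top0.png')[70:190,215:415]
cv2.imwrite('pics/crop0.png',cv2.resize(a,None,fx=4,fy=4,interpolation=cv2.INTER_CUBIC))
h=cv2.imread('pics/top0.png')
for x,y in[(360,85),(360,100),(360,113),(360,118),(360,122),(240,150),(262,150),(300,100),(305,150),(330,150),(300,170),(345,190)]: print((x,y),h[y,x],cv2.cvtColor(h[y:y+1,x:x+1],cv2.COLOR_BGR2HSV)[0,0])
```

```text
(360, 85) [104 145 187] [ 15 113 187]
(360, 100) [108 157 213] [ 14 126 213]
(360, 113) [108 160 215] [ 15 127 215]
(360, 118) [ 67  89 117] [ 13 109 117]
(360, 122) [153 158 168] [ 10  23 168]
(240, 150) [124 174 224] [ 15 114 224]
(262, 150) [151 156 166] [ 10  23 166]
(300, 100) [ 99 147 204] [ 14 131 204]
(305, 150) [194 219 234] [ 19  44 234]
(330, 150) [159 194 228] [ 15  77 228]
(300, 170) [173 176 181] [ 11  11 181]
(345, 190) [172 173 178] [  5   9 178]
```

View pics/crop0.png

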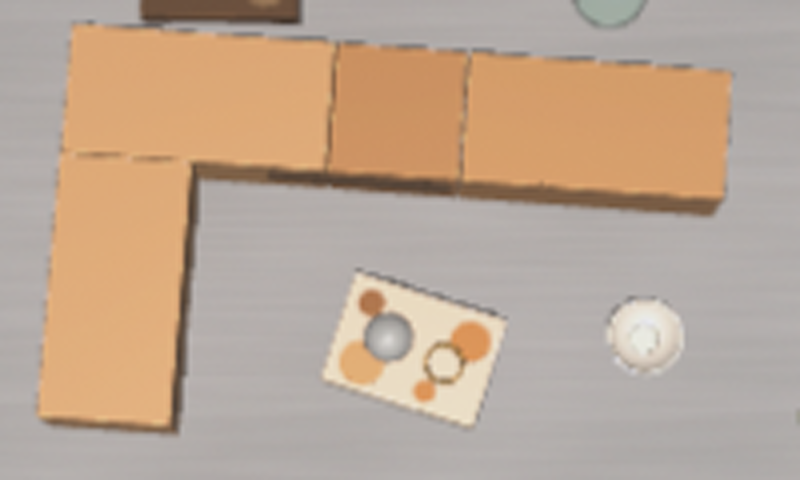

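The crop confirms it: the board spans crop px (325–508, 270–428), with the dome at (388,337) and the ring at (445,362). The cheek is on the left, with its inner face at crop x≈190. The back face's top edge runs from (190,163) to (722,200). Next I'll measure these in both views.

```bash
cat > h.py <<'E'
import numpy as np, cv2
def ray(cm,p):
    d=cm['world_from_camera'][:3,:3]@np.linalg.inv(cm['mtx'])@[p[0],p[1],1.]; return cm['world_from_camera'][:3,3],d/np.linalg.norm(d)
def plane(cm,p,z):
    o,d=ray(cm,p); return o+d*(z-o[2])/d[2]
def tri(cms,ps):
    A=np.zeros((3,3));b=np.zeros(3);R=[ray(c,p) for c,p in zip(cms,ps)]
    for o,d in R: M=np.eye(3)-np.outer(d,d);A+=M;b+=M@o
    return np.linalg.solve(A,b)
def quad(m):
    c=max(cv2.findContours(m,cv2.RETR_EXTERNAL,cv2.CHAIN_APPROX_NONE)[0],key=cv2.contourArea)
    q=cv2.approxPolyDP(cv2.convexHull(c),0.05*cv2.arcLength(c,True),True)[:,0].astype(float)
    # refine: fit line to each side, intersect
    c=c[:,0].astype(float);L=[]
    for a,b in zip(q,np.roll(q,-1,0)):
        n=np.array([-(b-a)[1],(b-a)[0]])/np.linalg.norm(b-a);t=(c-a)@(b-a)/((b-a)@(b-a))
        s=c[(abs((c-a)@n)<2)&(t>.12)&(t<.88)].astype(np.float32)
        vx,vy,x,y=cv2.fitLine(s,cv2.DIST_HUBER,0,.01,.01).ravel();cen=c.mean(0)
        nn=np.array([-vy,vx]);nn*=np.sign(nn@(np.array([x,y])-cen));L.append(np.cross([x+.5*nn[0],y+.5*nn[1],1],[vx,vy,0]))
    out=[]
    for i in range(len(L)):
        p=np.cross(L[i-1],L[i]);out.append(p[:2]/p[2])
    return np.array(out)
def boardmask(img,win):
    h=cv2.cvtColor(img,cv2.COLOR_RGB2HSV);m=((h[...,1]>30)&(h[...,2]>BV)).astype(np.uint8)*255
    w=np.zeros_like(m);x0,y0,x1,y1=win;w[y0:y1,x0:x1]=m[y0:y1,x0:x1]
    return cv2.morphologyEx(w,cv2.MORPH_CLOSE,np.ones((5,5)))
BV=150
E
python3 - <<'E'
from h import *; from cell import env
T=cv2.imread('pics/top0.png')[...,::-1].copy();S=cv2.imread('pics/side0.png')[...,::-1].copy()
ct,cs=env.camera_model('top'),env.camera_model('side')
qt=quad(boardmask(T,(290,133,345,181)));print('top',qt.round(1));Pt=np.array([plane(ct,p,.025) for p in qt]);print(Pt.round(4))
print('sides',np.linalg.norm(Pt-np.roll(Pt,-1,0),axis=1).round(4))
# side view: top face only (bright)
qs=quad(boardmask(S,(228,185,302,248)));print('side',qs.round(1));Ps=np.array([plane(cs,p,.025) for p in qs]);print(Ps.round(4))
for a,P in zip(qt,Pt):
    j=np.argmin(np.linalg.norm(Ps-P,axis=1));print('tri',tri([ct,cs],[a,qs[j]]).round(4))
h=cv2.cvtColor(T,cv2.COLOR_RGB2HSV);m=(h[...,1]>90)&(abs(h[...,0].astype(int)-15)<4)&(h[...,2]>165)
def fit(pts):
    W=np.array([plane(ct,p,.064)[:2] for p in pts],np.float32);vx,vy,x,y=cv2.fitLine(W,cv2.DIST_HUBER,0,.01,.01).ravel()
    return vx,vy,x,y,np.abs((W-[x,y])@[-vy,vx]).mean()
front=[(c,np.where(m[75:135,c])[0].max()+75.5) for c in range(270,392)]
inner=[(np.where(m[r,220:290])[0].max()+220.5,r) for r in range(118,170)]
f=fit(front);g=fit(inner);print('front',f,np.arctan2(f[0],-f[1]) ,'inner',g,np.arctan2(g[1],g[0]))
th=np.arctan2(f[0],-f[1]) if f[1]<0 else np.arctan2(-f[0],f[1])
for nm,(c,r) in dict(dome=(215+388/4,70+337/4),ring=(215+445/4,70+362/4)).items(): print(nm,plane(ct,(c,r),.03))
h=cv2.cvtColor(T,cv2.COLOR_RGB2HSV)
E
```

```text
top [[303.5 137. ]
 [341.7 149.6]
 [332.5 177. ]
 [294.2 164.7]]
[[ 0.6571  0.0775  0.025 ]
 [ 0.6136 -0.0568  0.025 ]
 [ 0.5165 -0.0254  0.025 ]
 [ 0.5584  0.1088  0.025 ]]
sides [0.1412 0.1021 0.1406 0.1035]
side [[264.3 189.5]
 [294.4 203.3]
 [264.7 238.8]
 [233.6 223.2]]
[[ 0.6122 -0.0533  0.025 ]
 [ 0.5153 -0.022   0.025 ]
 [ 0.5565  0.1109  0.025 ]
 [ 0.6526  0.0809  0.025 ]]
tri [0.6567 0.0772 0.0196]
tri [ 0.6142 -0.0571  0.0207]
tri [ 0.5168 -0.0255  0.0207]
tri [0.5583 0.1088 0.0218]
front (np.float32(0.059279196), np.float32(0.9982414), np.float32(0.7276308), np.float32(-0.01599104), np.float32(0.0011851175)) 3.0822787 inner (np.float32(0.99799085), np.float32(-0.06335824), np.float32(0.62464), np.float32(0.22620176), np.float32(0.000809934)) -0.06340071
dome [0.59521837 0.04694003 0.03      ]
ring [ 0.57367253 -0.00300174  0.03      ]
```

Both views agree on the board: its sides measure 141 × 103 mm, its top triangulates to about 21 mm (25 mm nominal), and its yaw is −0.313. The two brick lines give hearth yaws of −0.059 and −0.063, so they are square, with the corner at about (0.741, 0.219). I'll first push the right end along the board's own +y with two fingers.

```bash
cat >> h.py <<'E'
from cell import env
TH=-0.0614; C=np.array([.7415,.2188]); EX=np.array([np.cos(TH),np.sin(TH)]); EY=np.array([-EX[1],EX[0]])
def ori(phi): return np.pi*np.array([np.cos(phi/2),np.sin(phi/2),0])
def see(tag,win):
    im=env.snapshot('top');cv2.imwrite(f'pics/{tag}.png',im[...,::-1]);ct=env.camera_model('top')
    q=quad(boardmask(im,win));P=np.array([plane(ct,p,.025)[:2] for p in q])
    P=P[np.argsort(np.arctan2(*(P-P.mean(0)).T[::-1]))] # by angle: front right, back right, back left, front left
    H=np.c_[(P-C)@EX,(P-C)@EY]
    e=(P[2]-P[1])+(P[3]-P[0]);yaw=np.arctan2(-e[0],e[1])
    print('FR BR BL FL in corner frame mm',(H*1e3).round(1).tolist(),'centre',P.mean(0).round(4),'yaw',yaw.round(3))
    return P,yaw
def push(p,d,dist,stop,z,step=.002,v=.04,phi=None):
    """advance from p along unit d until the reaction rises to stop N"""
    f0=np.array(env.sense()['force']);n=0
    while n<dist:
        n+=step;env.move_straight([*(p+d*n),z],None,v);f=-(np.array(env.sense()['force'])-f0)[:2]@d
        if f>stop: break
    s=env.sense();print('push end',round(n,4),'F',round(float(f),2),'pos',np.round(s['position'],4),'t',round(s['clock'],2));return n
E
python3 - <<'E'
from h import *
ct=env.camera_model('top');d=plane(ct,(376,154),.015);print('dish',d)
yaw=-.313;y=np.array([-np.sin(yaw),np.cos(yaw)]);phi=np.pi/2+yaw
end=np.array([.565,-.041]);p=end-y*.037
print('ik',env.solve_ik([*p,.008],ori(phi)))
env.move_gripper(.5);env.move_to([*p,.15],ori(phi));print(env.sense()['clock'])
env.move_straight([*p,.04],None,.15)
env.move_straight([*p,.008],None,.06);s=env.sense();print(s['position'],s['force'],s['finger_gap'],s['clock'])
push(p,y,.03,1.0,.008)
im=env.snapshot('side');cv2.imwrite('pics/s1.png',cv2.resize(im[150:270,190:350],None,fx=4,fy=4,interpolation=2)[...,::-1])
E
```

```text
dish [ 0.60113935 -0.17849693  0.015     ]
ik [ 0.34056949  0.65063018 -0.4224161   1.91744721  0.41691538  0.66010734
 -0.65243474]
2.75
[ 0.5535693  -0.07606077  0.00786771] [ 0.11886351 -0.08911112 -0.41567043] 0.5010647444621344 4.3167
push end 0.028 F 4.03 pos [ 0.5619 -0.05    0.0079] t 7.82
```

View pics/s1.png

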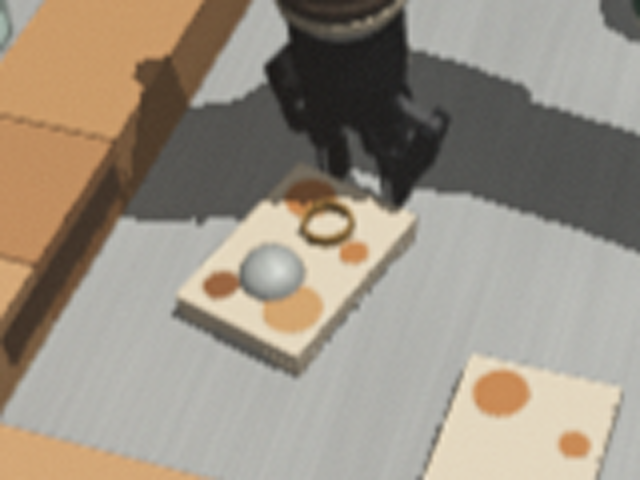

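The fingers touch the right end of the board at 4 N. The dome (crop ~(270,270)) and ring (~(325,222)) are undisturbed and the fingers are clear of both. Now the long push.

Run:
```python
from h import *
yaw=-.313;y=np.array([-np.sin(yaw),np.cos(yaw)])
p=np.array([.565,-.041])-y*.037
p=p+y*.028
for k in (.045,.09): env.move_straight([*(p+y*k),.008],None,.05);s=env.sense();print(s['force'],s['clock'])
env.move_straight([*(p+y*.06),.008],None,.15);env.move_straight([*(p+y*.05),.15],None,.25)
# get out of the view: toward the front of the board (next push side)
env.move_to([.42,.08,.12],ori(-.313));print(env.sense()['clock'])
see('t2',(260,115,345,190))
```

```text
[-0.39287323  0.16238689  0.01001639] 8.9167
[ 0.05741342 -0.38343886  0.28443551] 9.9667
12.475
FR BR BL FL in corner frame mm [[-82.5, -173.1], [-52.4, -56.8], [-152.3, -32.2], [-158.3, -54.8]] centre [0.6255 0.1466] yaw 0.827
```

View pics/t2.png

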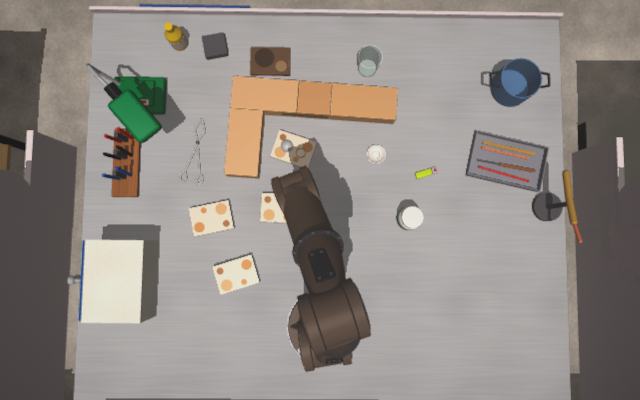

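The arm hides the front of the board; its back left corner is near (281,130). I'll step aside to the right and measure again.

Run:
```python
from h import *
env.move_to([.42,-.22,.2],ori(-.313));print(env.sense()['clock'])
P,yaw=see('t3',(265,115,345,190))
cv2.imwrite('pics/t3c.png',cv2.resize(cv2.imread('pics/t3.png')[70:240,215:415],None,fx=3,fy=3,interpolation=2))
```

```text
13.7083
FR BR BL FL in corner frame mm [[-187.8, -168.4], [-87.8, -193.8], [-52.3, -56.8], [-152.6, -32.1]] centre [0.6147 0.1136] yaw -0.314
```

View pics/t3c.png

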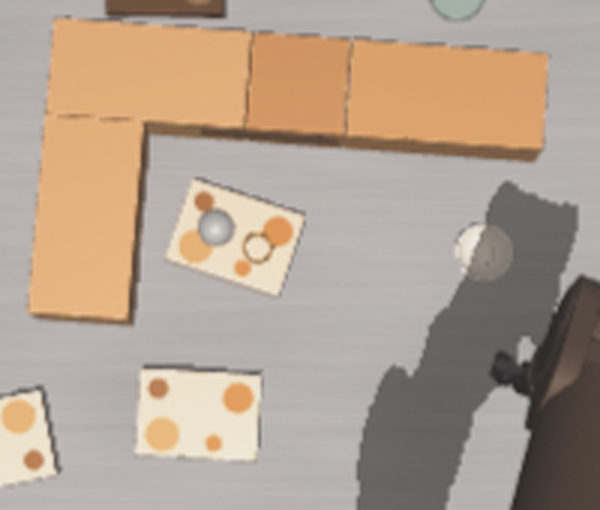

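The push kept the board's yaw at −0.314, and the dome (crop (215,228)) and ring (257,247) are still in place. Next I'll push the front edge while turning the board square to the back bricks.

```bash
cat >> h.py <<'E'
def rot(a): return np.array([[np.cos(a),-np.sin(a)],[np.sin(a),np.cos(a)]])
def world(h): return C+h[0]*EX+h[1]*EY
E
python3 - <<'E'
from h import *
c0=np.array([.6147,.1136]);y0=-.314;c1=world((-.057,-.113));y1=TH
n=rot(y0)@[1,0]
p=c0-n*.083
env.move_to([*p,.12],ori(y0));env.move_straight([*p,.008],None,.12);print(env.sense()['position'],env.sense()['force'])
for s in np.linspace(0,1,6):
    c=c0+s*(c1-c0);yw=y0+s*(y1-y0);env.move_straight([*(c-rot(yw)@[.060,0]),.008],ori(yw),.05)
    q=env.sense();print(np.round(q['position'],3),np.round(q['force'],1))
q=np.array(q['position'][:2])-EX*.025;env.move_straight([*q,.008],None,.15);env.move_straight([*q,.15],None,.25)
env.move_to([.42,-.2,.2],ori(TH));print(env.sense()['clock'])
see('t4',(262,110,345,190))
E
```

```text
[0.5362591  0.13936807 0.00861251] [-0.3020962  -0.13548198 -0.70370652]
[0.558 0.132 0.008] [ 0.1 -0.5  0.7]
[0.57  0.128 0.008] [0.2 0.8 0.7]
[0.582 0.125 0.008] [-0.6  1.1  0.7]
[0.594 0.121 0.008] [-1.   0.2 -0.5]
[0.606 0.117 0.008] [-0.7  0.1  0.8]
[0.618 0.113 0.008] [ 0.6  0.1 -1. ]
21.2917Traceback (most recent call last):
  File "<stdin>", line 11, in <module>
  File "h.py", line 34, in see
    q=quad(boardmask(im,win));P=np.array([plane(ct,p,.025)[:2] for p in q])
  File "h.py", line 18, in quad
    vx,vy,x,y=cv2.fitLine(s,cv2.DIST_HUBER,0,.01,.01).ravel();cen=c.mean(0)
              ~~~~~~~~~~~^^^^^^^^^^^^^^^^^^^^^^^^^^^^
cv2.error: OpenCV(4.12.0) /io/opencv/modules/imgproc/src/linefit.cpp:50: error: (-215:Assertion failed) count > 0 in function 'fitLine2D_wods'
```

```bash
cat >> h.py <<'E'
def boardmask(img,win):
    t=cv2.cvtColor(cv2.imread('pics/top0.png'),cv2.COLOR_BGR2HSV);b=((t[...,1]>60)&(abs(t[...,0].astype(int)-15)<6)).astype(np.uint8)
    b[130:]*=(np.arange(640)<266).astype(np.uint8)
    h=cv2.cvtColor(img,cv2.COLOR_RGB2HSV);m=((h[...,1]>30)&(h[...,2]>150)&(b==0)).astype(np.uint8)*255
    w=np.zeros_like(m);x0,y0,x1,y1=win;w[y0:y1,x0:x1]=m[y0:y1,x0:x1]
    k=max(cv2.findContours(w,cv2.RETR_EXTERNAL,cv2.CHAIN_APPROX_NONE)[0],key=cv2.contourArea)
    return cv2.drawContours(np.zeros_like(m),[cv2.convexHull(k)],-1,255,-1)
E
python3 - <<'E'
from h import *
im=cv2.imread('pics/t4.png');cv2.imwrite('pics/t4c.png',cv2.resize(im[70:240,215:415],None,fx=3,fy=3,interpolation=2))
see('t4b',(262,105,345,190))
E
```

```text
FR BR BL FL in corner frame mm [[-107.9, -187.7], [-1.8, -188.4], [-2.5, -38.4], [-107.6, -46.7]] centre [0.6796 0.1071] yaw -0.06
```

View pics/t4c.png

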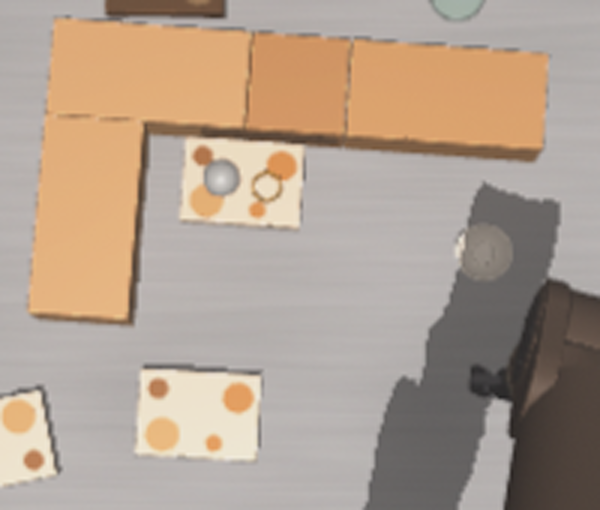

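The board is square to the bricks (yaw −0.060), about 8 mm off the back face and 46 mm off the cheek, with the dome and ring in place. Next I'll push the end to the cheek, then the front to the back bricks, then the end again, each until the force rises.

Run:
```python
from h import *
Z=.008
def at(hx,hy,phi):
    p=world((hx,hy));env.move_to([*p,.11],ori(phi));env.move_straight([*p,Z],None,.15);return p
def off(d):
    q=np.array(env.sense()['position'][:2])-d*.022;env.move_straight([*q,Z],None,.15);env.move_straight([*q,.11],None,.25)
pl=np.pi/2+TH
p=at(-.060,-.222,pl);p2=p+EY*.060;env.move_straight([*p2,Z],None,.06);print(env.sense()['force'],env.sense()['clock'])
n=push(p2,EY,.03,11,Z);off(EY)
p=at(-.143,-.070,TH);n=push(p+EX*.018,EX,.035,11,Z);off(EX)
env.move_to([.42,-.15,.2],ori(TH));print(env.sense()['clock'])
see('t5',(255,105,345,190))
im=cv2.imread('pics/t5.png');cv2.imwrite('pics/t5c.png',cv2.resize(im[90:190,235:345],None,fx=5,fy=5,interpolation=2))
```

```text
[-0.3216584   0.00050279  0.03502894] 24.6333
push end 0.016 F 13.4 pos [0.6725 0.0719 0.008 ] t 26.63
push end 0.016 F 13.73 pos [0.6252 0.1559 0.0076] t 32.13
34.3917
FR BR BL FL in corner frame mm [[-104.3, -141.8], [-0.2, -143.0], [-3.8, -0.2], [-103.5, 1.4]] centre [0.6843 0.1513] yaw -0.052
```

View pics/t5c.png

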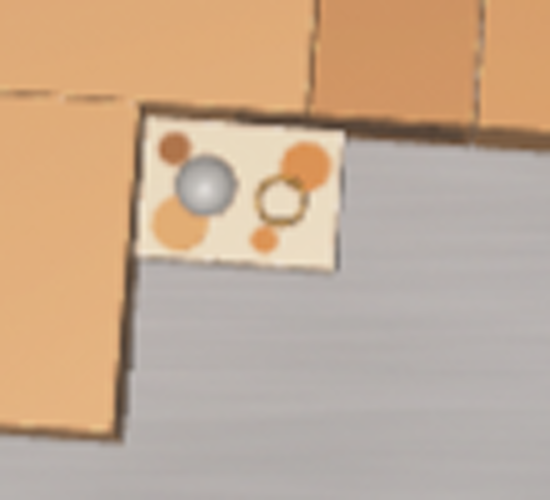

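It looks seated on both faces: the corner is at crop (143,115), the dome at (205,185) and the ring at (282,201). I'll do one more, firmer end push and front push to confirm that nothing gives any further.

Run:
```python
from h import *
Z=.008
def at(hx,hy,phi):
    p=world((hx,hy));env.move_to([*p,.11],ori(phi));env.move_straight([*p,Z],None,.15);return p
def off(d):
    q=np.array(env.sense()['position'][:2])-d*.022;env.move_straight([*q,Z],None,.15);env.move_straight([*q,.11],None,.25)
H=lambda:((np.array(env.sense()['position'][:2])-C)@np.c_[EX,EY]*1e3).round(1)
p=at(-.056,-.175,np.pi/2+TH);push(p+EY*.012,EY,.035,20,Z,.0015);print('lat tool',H());off(EY)
p=at(-.136,-.070,TH);push(p+EX*.012,EX,.035,20,Z,.0015);print('front tool',H());off(EX)
env.move_to([.42,-.15,.2],ori(TH));print(env.sense()['clock'])
see('t6',(255,105,345,190))
# side view cross-check of the seams: front edge and right end
im=env.snapshot('side');cv2.imwrite('pics/s6.png',cv2.resize(im[150:300,150:310],None,fx=5,fy=5,interpolation=2)[:600,:800,::-1])
```

```text
push end 0.021 F 21.13 pos [0.6763 0.0717 0.008 ] t 40.28
lat tool [ -56.1 -150.9]
push end 0.018 F 21.23 pos [0.6252 0.1558 0.0072] t 46.65
front tool [-112.2  -70. ]
48.9333
FR BR BL FL in corner frame mm [[-104.3, -141.8], [-0.2, -143.0], [-3.8, -0.2], [-103.5, 1.4]] centre [0.6843 0.1513] yaw -0.052
```

View pics/s6.png

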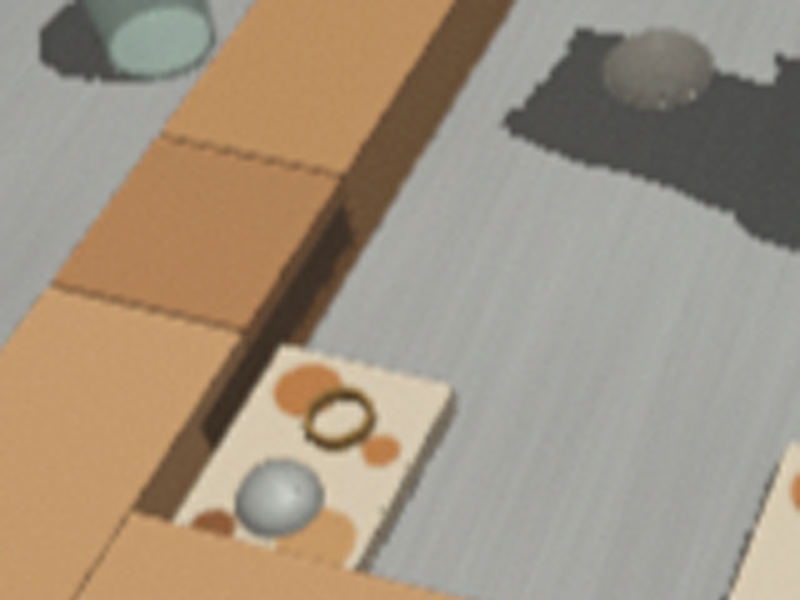

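The board rests against both faces in this view too, with the dome (280,497) and ring (340,418) on it. It did not move under 21 N in either direction, so I'm handing in.

```bash
python3 -c "
from cell import env
print(env.hand_in())"
```

```text
the job is handed in; nothing more can be done
None
```

I handed the job in: the board is seated in the left corner against the back bricks and the side brick, it did not move under 21 N from either side, and the dome and ring are still in place on it; the hand-in returned no verdict.

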